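# Tip the drained tube rack onto its feet and push it up to the bath

## Task

The blue tube rack has been left standing on one end to drain. Push it over so that it comes down on its feet with its white, holed top facing up, then push it along the bench until its long side is snug and square against the front of the low white bath. Only push it, never pinch or lift it, and leave the bottle, the beaker and the jar where they are.

Things in the scene. Friction and masses are not known exactly. Their poses are not given: they have to be found in the camera images.
- rack: Blue tube rack, 210 mm long, 70 wide, 65 high in use, about 0.3 kg, standing on one end at the start (210 mm tall, foot 70 x 65 mm). Origin: middle of the end it stands on. z: along its length (up at the start); x: across its width; y: from its feet to its holed face. Face y = +32.5 mm: white top plate with 3 x 8 holes (13 mm); face y = -32.5 mm: closed blue underside with the feet.
- rack_holes (a point): Point on the middle line of the rack's holed face, 185 mm above the bench while it stands: the place to push. It must fall towards the rack's -y side; past a lean of about 17 degrees it falls by itself. Lying properly, the rack's y axis points up and this face is on top, 65 mm above the bench.
- rack_mid (a point): Middle of the rack (half its length, width and height): 105 mm above the bench when it stands, 32.5 mm when it lies on its feet. Its long sides lie 35 mm either way along the rack's x: there two rails run the whole length, 17 to 47 mm above the bench once it lies, the widest part and good to push on.
- bath: Low white sample bath fixed to the bench beyond the rack, a plain box 460 mm long, 180 mm deep, 85 mm high with a steel top. Origin: bench level, middle of its long flat front face, which looks towards the robot. x points from the front face into the bath (away from the robot), y along the front face, z up. The front face spans y = -230 to +230 mm. Sliding the lying rack takes 2 to 9 N.
- bottle: Amber bottle with black cap, 64 mm diameter, 130 mm high, standing free; origin in the middle of its underside. Leave it alone.
- beaker: White open beaker, 70 mm diameter at the rim, 90 mm high, standing free; origin in the middle of its underside. Leave it alone.
- jar: Glass jar with red lid, 68 mm diameter, 85 mm high, standing free; origin in the middle of its underside. Leave it alone.
There are look-alikes about, which are no part of the job. Of the things shaped like the rack, the blue one is meant.

How it is judged:
By the outcome, as a careful person would: the job done as asked, in the order asked, and still so for the second after the job is handed in, with the robot touching nothing.
It also fails if it takes over 61 s, if anything falls off the work surface, if the arm or the gripper's body presses on something with over 40 N, if the wrist force passes 120 N, or if a joint passes its speed limit or range.

## Robot

A 6-joint arm with a two-finger parallel gripper is mounted at the origin on the work surface. World frame = base frame: x ahead of the robot, y to its left, z up, the work surface at z = 0. Lengths are in mm, angles in rad, forces in N, time in s.
With the tool pointing down it reaches from about 150 to 775 mm from the base axis. Payload 6.1 kg.
Tool frame: the origin (TCP) lies midway between the tips of the shut fingers; the grasp point (between the pads) lies 19 mm behind it; z points along the fingers, y is the line along which they close (so a half turn about z gives the same grasp; the last joint's range is limited). The gripper opens to 85 mm and grips with 20 to 120 N. Pads are 22 mm wide; open, the fingers measure 114 mm over their backs; the gripper's body (76 mm by 85 mm) begins 54 mm behind the grasp point. The pads swing forward as they close: fully open they stand 13 mm farther back than shut.
Start: joints at [-1.33, 0.126, -0.04, 1.405, 0, 1.571], TCP at [125.196, -509.837, 231.295] pointing down, gripper open.
Joint ranges: [-2.72, 2.72], [-0.95, 1.95], [-1.27, 1.35], [-1.78, 2.02], [-1.46, 1.47], [-3.14, 3.14]. Speed limits (rad/s): [2.39, 2.39, 3.01, 3.14, 3.14, 3.14].

## Interface

Orientations are given as a unit quaternion [x, y, z, w].
In Python, from cell import read_state, get_image, camera_params, close_job gives the robot as it stands. The module is installed in compiled form; this text tells all that it offers.
- The arm moves only by the tool step_arm, never from a script. Its argument "increments" is a list of rows, each a list of 7 numbers: the turn, a rotation vector about the tool's x, y, z in rad, then the shift along the tool's x, y, z in units of 40 mm (1.0 is 40 mm), then the gripper command: -1 is fully open, 1 is shut, values between are in proportion. A call has 1 to 12 rows; each row is the pose to reach, as a shift and turn from the pose commanded when the call began, along the tool's axes at that moment; what a row does not reach only later rows make up. A row lasts 1/12 s, in which the tool goes at most 41.7 mm and 7.16 degrees, less where a joint would pass 70% of its speed; a pose out of reach is approached as far as the arm can. A call with a gripper value outside its range is refused whole. The fingers move at their own pace and stop on an object; "squeeze" is the grip in N (left out, the last holds). Time passes only in rows, so rows that repeat a pose let the fingers close. It gives the time, the measured TCP pose, the force, the opening and the grip force at its end, in the units of the state.
- read_state(): the state, without advancing time (a new reading comes with each control period).
- get_image(name): name is "scene" or "top" or "wrist"; returns (picture, depth): 400x640x3 uint8, red, green, blue; 400x640 float32, mm along the optical axis (not along the pixel's ray), 0 where there is no reading.
- camera_params(name): a dict with "fx", "fy", "cx", "cy" (pixels), "world_from_camera" (4x4, takes a point from camera to world coordinates); the wrist camera has in their place "tool_from_camera" (4x4, takes a point from camera to tool coordinates, whose origin is the TCP and whose axes are the flange's). Camera axes: x right, y up, looking along -z (the intrinsics and any distortion apply to the point x, -y, -z); pixel columns grow to the right and rows downward; lengths in mm; the calibration is good to about 2 mm. A picture is of the moment at which its call begins: read the wrist's pose just before it. camera_params takes no time and is no camera call.
- close_job(): hands the job in; it is judged then, once.
The state is a dict: "time": time; "joints": joint angles; "dq": joint speeds; "effort": joint torques, N m; "eef_pos": TCP position; "eef_rot": TCP orientation; "contact_force": force on the tool from outside, world axes, zero at the start; "ft_torque": the same for the moment, N m; "width": opening from 0.0 (shut) to 1.0 (fully open); "grip_force": force on a finger pad.
Only numpy, scipy, OpenCV 4.12 (cv2) and the standard library are available. Lean on these libraries where they do the work, as an engineer would, in place of code of your own. Each camera call takes 0.05 s, during which the arm holds its last target. There are 200 camera calls.

## Working session

There is one attempt and no reset: what is moved stays moved. The work goes in short steps, Python scripts to look and compute and a tool call to move; the robot and the scene stay as the last step left them, time stands still between calls to the robot, and variables do not carry over. Pictures are saved under pics/ and viewed, at most 10 in all, crops included, and the job is handed in when it is done.

Besides the shell and the picture viewer there is one more tool, called by a JSON object that holds its "method" and its "body", one argument or row to a line. step_arm: Moves the arm, as the interface text tells. Its arguments: {"type":"object","properties":{"increments":{"type":"array"},"squeeze":{"type":"number"}},"required":["increments"]}

```bash
mkdir -p pics
cat > h.py <<'E'
import numpy as np, cv2, pickle
from cell import *
def grab(n):
    im,d=get_image(n); P=camera_params(n); np.savez(f'/tmp/{n}.npz',im=im,d=d)
    cv2.imwrite(f'pics/{n}_{int(read_state()["time"]*100)}.png',im[...,::-1]); return im,d,P
def pts(d,P):
    v,u=np.mgrid[:400,:640]
    c=np.stack([(u-P['cx'])/P['fx']*d,-(v-P['cy'])/P['fy']*d,-d,np.ones_like(d)],-1)
    w=(c@np.array(P['world_from_camera']).T)[...,:3]; w[d<=0]=np.nan; return w
E
python3 - <<'E'
from h import *
for n in("scene","top"):
    im,d,P=grab(n); print({k:(np.round(v,2).tolist() if k=='world_from_camera' else v) for k,v in P.items()})
s=read_state();print(s)
E
ls pics
```

```text
{'fx': 450.92841670547404, 'fy': 450.92841670547404, 'cx': 320.4187199840904, 'cy': 200.34921405121904, 'world_from_camera': [[0.7, -0.59, 0.4, 1022.75], [0.71, 0.59, -0.39, -429.29], [-0.01, 0.56, 0.83, 1103.87], [0.0, 0.0, 0.0, 1.0]]}
{'fx': 424.20278809110613, 'fy': 424.20278809110613, 'cx': 314.0838374124628, 'cy': 199.65803661258974, 'world_from_camera': [[-0.02, 0.98, -0.19, 355.46], [-1.0, -0.02, 0.01, 46.4], [0.01, 0.19, 0.98, 1224.6], [0.0, 0.0, 0.0, 1.0]]}
{'time': 0.1, 'joints': array([-1.33001521e+00,  1.26341771e-01, -4.05110292e-02,  1.40543746e+00,
        4.31403575e-05,  1.57079271e+00]), 'dq': array([ 1.13146827e-03,  3.65982548e-05,  3.44188459e-03,  1.13143775e-03,
       -1.14298881e-03,  7.21893140e-04]), 'effort': array([ 6.07725633e-04, -4.36909139e+01,  3.53601801e+01,  1.38333987e-02,
       -2.50825690e-05, -1.74742556e-06]), 'eef_pos': array([ 125.11263735, -509.47742702,  230.59293743]), 'eef_rot': array([ 9.92761313e-01,  1.20101695e-01, -6.82951362e-05, -7.44149593e-04]), 'contact_force': array([ 0.04726639, -1.01744743, -0.36045697]), 'ft_torque': array([ 0.01325106,  0.01158249, -0.04548918]), 'grip_force': 0.0, 'width': 1.0005594877545345}
scene_5.png
top_10.png
```

View pics/scene_5.png

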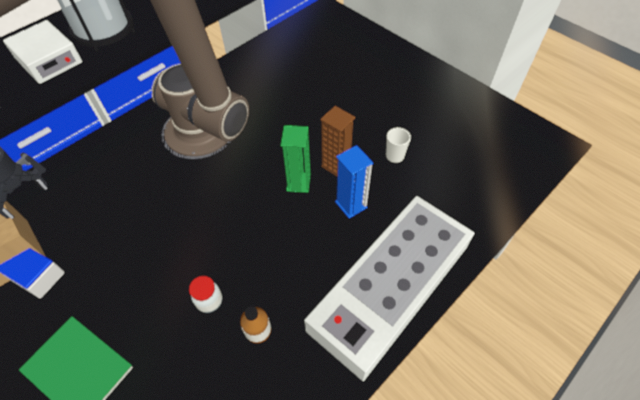

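View pics/top_10.png

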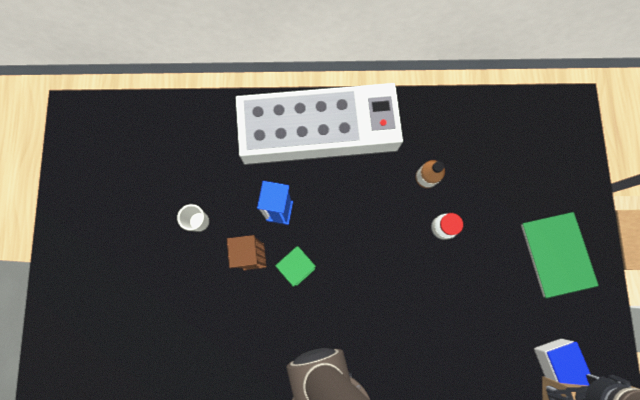

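Candidates, by scene pixel:
- Blue standing rack (353,182), which shows a white holed strip on its right side (367,185).
- Brown rack (337,143).
- Green rack (296,160).
- Blue and white box (30,270), which has a different shape.

The blue standing rack is the one. I'll measure it and check it in a crop.

```bash
cat > m.py <<'E'
from h import *
for n in("scene","top"):
    z=np.load(f'/tmp/{n}.npz'); im,d=z['im'].astype(int),z['d']; w=pts(d,camera_params(n))
    hsv=cv2.cvtColor(im.astype(np.uint8),cv2.COLOR_RGB2HSV)
    H,S,V=[hsv[...,i].astype(int) for i in range(3)]
    def rect(name,m):
        p=w[m]; p=p[~np.isnan(p).any(1)]
        if len(p)<15: print(n,name,len(p));return
        r=cv2.minAreaRect(p[:,:2].astype(np.float32)); print(n,name,len(p),'z',np.round(np.percentile(p[:,2],[2,50,98])),'c',np.round(r[0],1),'s',np.round(r[1],1),'a',round(r[2],1))
        print('   corners',np.round(cv2.boxPoints(r)).tolist())
    reg=(w[...,0]>150)&(w[...,0]<900)&(abs(w[...,1])<420)
    blue=reg&(H>95)&(H<125)&(S>120)&(w[...,1]>0)
    rect('bluetop',blue&(w[...,2]>202)); 
    up=reg&(w[...,2]>12)
    lab,st=cv2.connectedComponentsWithStats((up).astype(np.uint8))[1:3]
    for i in range(1,len(st)):
        if st[i,4]>80: rect('comp%s'%st[i].tolist(),(lab==i)); rect('  top',(lab==i)&(w[...,2]>np.nanpercentile(w[lab==i][:,2],97)-6))
z=np.load('/tmp/scene.npz');im=z['im'];w=pts(z['d'],camera_params('scene'))
for r,c in [(190,367),(175,368),(200,366),(190,345),(180,345),(200,360),(170,371)]: print(r,c,np.round(w[r,c]),im[r,c])
a=cv2.resize(im[95:225,270:420],None,fx=4,fy=4,interpolation=2);b=np.load('/tmp/top.npz')['im'];
b=cv2.resize(b[160:290,220:320],None,fx=4,fy=4,interpolation=2)
cv2.imwrite('pics/crop1.png',a[...,::-1]);cv2.imwrite('pics/crop2.png',b[...,::-1])
E
python3 m.py
```

```text
scene bluetop 571 z [205. 210. 213.] c [561.2 137.2] s [66.7 74.2] a 78.0
   corners [[518.0, 112.0], [591.0, 97.0], [604.0, 162.0], [532.0, 178.0]]
scene comp[155, 0, 94, 142, 4908] 4908 z [109. 355. 550.] c [174.4  22.8] s [172.6  48.8] a 90.0
   corners [[150.0, -63.0], [199.0, -64.0], [199.0, 109.0], [150.0, 109.0]]
scene   top 225 z [541. 549. 560.] c [173.4 -35. ] s [68.6 19.4] a 65.1
   corners [[150.0, -62.0], [168.0, -70.0], [197.0, -8.0], [179.0, 0.0]]
scene comp[321, 106, 52, 108, 3312] 3312 z [ 17. 158. 212.] c [496.5 176.6] s [ 89.6 240.6] a 62.3
   corners [[369.0, 193.0], [582.0, 81.0], [624.0, 160.0], [411.0, 272.0]]
scene   top 1014 z [207. 210. 213.] c [496.5 176.6] s [ 89.6 240.6] a 62.3
   corners [[369.0, 193.0], [582.0, 81.0], [624.0, 160.0], [411.0, 272.0]]
scene comp[281, 126, 29, 64, 1431] 1431 z [ 18. 161. 212.] c [393.2  85.2] s [65.9 76.4] a 41.6
   corners [[343.0, 92.0], [394.0, 35.0], [443.0, 79.0], [392.0, 136.0]]
scene   top 492 z [206. 209. 213.] c [392.8  85.3] s [65.4 75.5] a 41.6
   corners [[343.0, 92.0], [393.0, 35.0], [442.0, 79.0], [392.0, 135
[... 3534 characters left out ...]
 214.] c [392.7  84.5] s [64.6 69.9] a 40.6
   corners [[345.0, 90.0], [391.0, 37.0], [440.0, 79.0], [395.0, 132.0]]
top comp[287, 348, 83, 52, 2384] 2384 z [140. 282. 532.] c [173.1  34.8] s [ 46.1 149.9] a 0.1
   corners [[150.0, 110.0], [150.0, -40.0], [196.0, -40.0], [196.0, 110.0]]
top   top 99 z [521. 532. 548.] c [179.4 -14.8] s [ 6.2 44.4] a 0.1
   corners [[176.0, 7.0], [176.0, -37.0], [183.0, -37.0], [182.0, 7.0]]
190 367 [597. 159.  89.] [192 191 184]
175 368 [595. 158. 157.] [175 173 167]
200 366 [596. 162.  37.] [191 189 183]
190 345 [561. 108. 105.] [ 21  68 145]
180 345 [558. 109. 146.] [ 24  69 146]
200 360 [595. 135.  63.] [ 29 103 206]
170 371 [518. 276.  -0.] [130 128 123]
```

View pics/crop1.png

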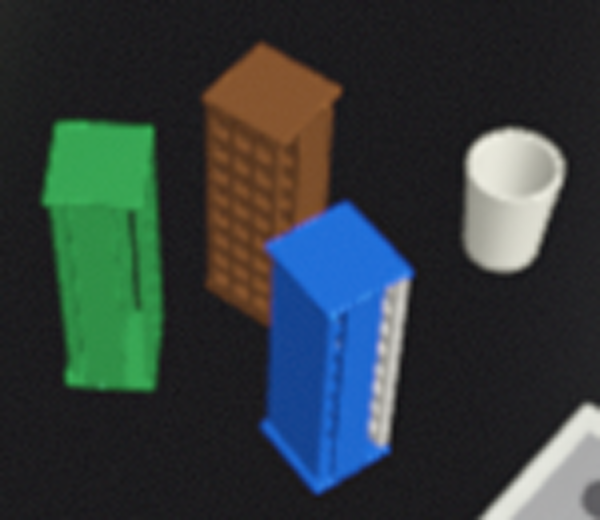

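The crop shows the blue rack with its white holed plate on the right edge, which faces world +y. The closed dark-blue underside faces -y. So it must fall towards about (-0.19,-0.98), where the bench is clear. I'm going over it to its +y side.

{"method": "step_arm", "body": {
  "increments": [
    [0,0,0,0,0,-1,1],
    [0,0,-1.141,15.23,-14.87,-1,1],
    [0,0,-1.141,15.23,-14.87,-1,1],
    [0,0,-1.141,15.23,-14.87,-1,1],
    [0,0,-1.141,15.23,-14.87,-1,1],
    [0,0,-1.141,15.23,-14.87,-1,1],
    [0,0,-1.141,15.23,-14.87,-1,1],
    [0,0,-1.141,15.23,-14.87,-1,1],
    [0,0,-1.141,15.23,-14.87,-1,1],
    [0,0,-1.141,15.23,-14.87,-1,1],
    [0,0,-1.141,15.23,-14.87,-1,1],
    [0,0,-1.141,15.23,-14.87,-1,1]
  ]
}}

```text
time: 1.1
eef_pos: [367.6, -118.6, 271.3]
eef_rot: [0.77, 0.638, 0.0, 0.0]
contact_force: [0.8, -0.5, 0.9]
width: 0.0
grip_force: 0.0
```

{"method": "step_arm", "body": {
  "increments": [
    [0,0,0,9.1,3.55,0,1],
    [0,0,0,9.1,3.55,0,1],
    [0,0,0,9.1,3.55,0,1],
    [0,0,0,9.1,3.55,0,1],
    [0,0,0,9.1,3.55,0,1],
    [0,0,0,9.1,3.55,0,1],
    [0,0,0,9.1,3.55,0,1],
    [0,0,0,9.1,3.55,0,1],
    [0,0,0,9.1,3.55,0,1],
    [0,0,0,9.1,3.55,0,1],
    [0,0,0,9.1,3.55,0,1],
    [0,0,0,9.1,3.55,0,1]
  ]
}}

```text
time: 2.1
eef_pos: [575.1, 210.9, 269.9]
eef_rot: [0.77, 0.638, -0.001, -0.0]
contact_force: [-0.5, -0.9, -0.2]
width: 0.001
grip_force: 0.0
```

{"method": "step_arm", "body": {
  "increments": [
    [0,0,0,0,0,1,1],
    [0,0,0,0,0,2,1],
    [0,0,0,0,0,2.3,1],
    [0,0,0,0,0,2.3,1],
    [0,0,0,-0.3,0,2.3,1],
    [0,0,0,-0.5,0,2.3,1],
    [0,0,0,-0.65,0,2.3,1],
    [0,0,0,-0.8,0,2.3,1],
    [0,0,0,-0.95,0,2.3,1],
    [0,0,0,-1.1,0,2.3,1]
  ]
}}

```text
time: 2.93
eef_pos: [567.2, 166.3, 180.3]
eef_rot: [0.771, 0.637, 0.001, 0.0]
contact_force: [0.6, 0.5, 0.6]
width: -0.003
grip_force: 0.3
```

{"method": "step_arm", "body": {
  "increments": [
    [0,0,0,-0.15,0,0,1],
    [0,0,0,-0.3,0,0,1],
    [0,0,0,-0.45,0,0,1],
    [0,0,0,-0.6,0,0,1],
    [0,0,0,-0.75,0,0,1],
    [0,0,0,-0.9,0,0,1]
  ]
}}

```text
time: 3.43
eef_pos: [560.0, 131.0, 179.2]
eef_rot: [0.771, 0.637, -0.0, -0.0]
contact_force: [0.6, -0.9, -0.1]
width: -0.004
grip_force: 0.0
```

{"method": "step_arm", "body": {
  "increments": [
    [0,0,0,-0.15,0,0,1],
    [0,0,0,-0.3,0,0,1],
    [0,0,0,-0.45,0,0,1],
    [0,0,0,-0.6,0,0,1],
    [0,0,0,-0.6,0,0,1],
    [0,0,0,-0.6,0,0,1],
    [0,0,0,-0.6,0,0,1],
    [0,0,0,-0.6,0,0,1],
    [0,0,0,-0.6,0,0,1],
    [0,0,0,-0.6,0,0,1]
  ]
}}

```text
time: 4.27
eef_pos: [555.7, 108.3, 179.3]
eef_rot: [0.771, 0.637, 0.0, -0.0]
contact_force: [0.0, -0.7, -0.2]
width: -0.003
grip_force: 0.0
```

```bash
cat > m2.py <<'E'
from h import *
import sys
for n in sys.argv[1:]:
    im,d,P=grab(n); w=pts(d,P); hsv=cv2.cvtColor(im,cv2.COLOR_RGB2HSV).astype(int)
    box=(w[...,0]>440)&(w[...,0]<708)&(abs(w[...,1])<260)
    blue=(hsv[...,0]>95)&(hsv[...,0]<125)&(hsv[...,1]>120)
    white=(hsv[...,1]<60)&(hsv[...,2]>110)
    for nm,m in(('blue',box&blue),('slab z50-72',box&(w[...,2]>50)&(w[...,2]<72)),('whitetop',box&white&(w[...,2]>55)&(w[...,2]<75))):
        p=w[m]
        if len(p)<15: print(n,nm,len(p)); continue
        r=cv2.minAreaRect(p[:,:2].astype(np.float32)); print(n,nm,len(p),'z',np.round(np.percentile(p[:,2],[2,50,98])),np.round(r[0],1),np.round(r[1],1),round(r[2],1),np.round(cv2.boxPoints(r)).tolist())
s=read_state();print(s['time'],s['eef_pos'],s['contact_force'])
E
python3 m2.py scene top; ls pics
```

```text
scene blue 1062 z [-3. 34. 65.] [518.6  16.9] [245.8 114.4] 79.4 [[440.0, -93.0], [552.0, -114.0], [597.0, 127.0], [485.0, 148.0]]
scene slab z50-72 1350 z [56. 64. 69.] [527.7  43. ] [132.4 310.3] 8.4 [[439.0, 187.0], [485.0, -120.0], [616.0, -101.0], [570.0, 206.0]]
scene whitetop 1176 z [59. 64. 69.] [532.2  -1. ] [200.6  67.2] 79.0 [[480.0, -93.0], [546.0, -106.0], [584.0, 91.0], [518.0, 104.0]]
top blue 408 z [-2. 20. 69.] [503.3 -39.7] [158.3 121.9] 87.1 [[438.0, -116.0], [560.0, -122.0], [568.0, 36.0], [446.0, 42.0]]
top slab z50-72 809 z [60. 66. 70.] [525.9 -29.9] [153.2  67.8] 80.1 [[479.0, -99.0], [546.0, -111.0], [573.0, 40.0], [506.0, 51.0]]
top whitetop 738 z [60. 66. 70.] [528.6 -26.9] [147.3  63.1] 79.2 [[484.0, -93.0], [546.0, -105.0], [573.0, 40.0], [511.0, 51.0]]
4.3667 [555.64060708 108.20012259 179.24012575] [ 0.45212135  0.63120878 -1.51890102]
crop1.png
crop2.png
scene_431.png
scene_5.png
top_10.png
top_436.png
```

The rack is lying holed side up, with the white top at z≈65, its centre at about (532,-1) and its axis about 15° off the bath front. I'm moving over to its robot side with the fingers open and turned parallel to the bath.

{"method": "step_arm", "body": {
  "increments": [
    [0,0,0,0,0,-1,1],
    [0,0,-0.1,0,0,-1.5,1],
    [0,0,-1.829,-4.05,-2.19,-1.5,1],
    [0,0,-1.829,-4.05,-2.19,-1.5,1],
    [0,0,-1.829,-4.05,-2.19,-1.5,-1],
    [0,0,-1.829,-4.05,-2.19,-1.5,-1],
    [0,0,-1.829,-4.05,-2.19,-1.5,-1],
    [0,0,-1.829,-4.05,-2.19,-1.5,-1],
    [0,0,-1.829,-4.05,-2.19,-1.5,-1],
    [0,0,-1.829,-4.05,-2.19,-1.5,-1],
    [0,0,-1.829,-4.05,-2.19,-1.5,-1],
    [0,0,-1.829,-4.05,-2.19,-1.5,-1]
  ]
}}

```text
time: 5.37
eef_pos: [439.1, -34.7, 239.5]
eef_rot: [0.206, 0.979, 0.0, 0.0]
contact_force: [-0.1, -0.8, 0.9]
width: 1.006
grip_force: 0.0
```

```bash
python3 -c "
from h import *
from scipy.spatial.transform import Rotation as R
s=read_state();print(s['eef_pos'],R.from_quat(s['eef_rot']).as_matrix().round(3),s['joints'])"
```

```text
[439.13611108 -34.7096518  239.46279968] [[-0.915  0.403  0.   ]
 [ 0.403  0.915  0.   ]
 [-0.     0.    -1.   ]] [-7.89110815e-02 -3.38794646e-02 -1.89948350e-01  1.41429805e+00
  5.11440908e-05  3.35402548e-01]
```

{"method": "step_arm", "body": {
  "increments": [
    [0,0,-0.487,0,0,0,-1],
    [0,0,-0.487,0,0,0,-1],
    [0,0,-0.487,0,0,0,-1],
    [0,0,-0.487,0,0,1,-1],
    [0,0,-0.487,0,0,2,-1],
    [0,0,-0.487,0,0,3,-1],
    [0,0,-0.487,0,0,4,-1],
    [0,0,-0.487,0,0,4.7,-1],
    [0,0,-0.487,0,0,5.2,-1],
    [0,0,-0.487,0,0,5.5,-1],
    [0,0,-0.487,0,0,5.6,-1],
    [0,0,-0.487,0,0,5.6,-1]
  ]
}}

```text
time: 6.37
eef_pos: [438.4, -34.5, 14.5]
eef_rot: [-0.033, 0.999, 0.0, -0.001]
contact_force: [-0.2, 0.6, -0.2]
width: 1.0
grip_force: 0.0
```

{"method": "step_arm", "body": {
  "increments": [
    [0,0,0,-0.3,0,0,-1],
    [0,0,0,-0.5,0,0,-1],
    [0,0,0,-0.7,0,0,-1],
    [0,0,0,-0.9,0,0,-1],
    [0,0,0,-1.1,0,0,-1],
    [0,0,0,-1.3,0,0,-1],
    [0,0,0,-1.5,0,0,-1],
    [0,0,0,-1.7,0,0,-1],
    [0,0,0,-1.9,0,0,-1],
    [0,0,0,-2.1,0,0,-1],
    [0,0,0,-2.3,0,0,-1],
    [0,0,0,-2.5,0,0,-1]
  ]
}}

```text
time: 7.37
eef_pos: [539.6, -27.8, 15.2]
eef_rot: [-0.033, 0.999, 0.0, -0.0]
contact_force: [-2.1, -0.5, 2.1]
width: 0.998
grip_force: 1.1
```

```bash
python3 m2.py scene; ls pics
```

```text
scene blue 996 z [-3. 37. 65.] [568.9  32.2] [104.2 256.6] 4.0 [[508.0, 157.0], [526.0, -99.0], [630.0, -92.0], [612.0, 164.0]]
scene slab z50-72 1470 z [53. 64. 69.] [554.2  81.3] [134.7 372.9] 22.2 [[421.0, 229.0], [562.0, -117.0], [687.0, -66.0], [546.0, 279.0]]
scene whitetop 1199 z [59. 64. 69.] [581.1  12.5] [ 70.1 200.2] 3.9 [[539.0, 110.0], [553.0, -90.0], [623.0, -85.0], [609.0, 115.0]]
7.4167 [541.39495711 -27.72851985  15.39593914] [2.07581601 0.19544664 0.32820665]
crop1.png
crop2.png
scene_431.png
scene_5.png
scene_741.png
top_10.png
top_436.png
```

{"method": "step_arm", "body": {
  "increments": [
    [0,0,0,-0.2,0,0,-1],
    [0,0,0,-0.4,0,0,-1],
    [0,0,0,-0.6,0,0,-1],
    [0,0,0,-0.8,0,0,-1],
    [0,0,0,-1.0,0,0,-1],
    [0,0,0,-1.2,0,0,-1],
    [0,0,0,-1.4,0,0,-1],
    [0,0,0,-1.6,0,0,-1],
    [0,0,0,-1.8,0,0,-1],
    [0,0,0,-2.0,0,0,-1],
    [0,0,0,-2.15,0,0,-1],
    [0,0,0,-2.2,0,0,-1]
  ]
}}

```text
time: 8.42
eef_pos: [627.9, -22.1, 15.3]
eef_rot: [-0.033, 0.999, -0.0, 0.0]
contact_force: [-1.1, 0.1, -0.4]
width: 1.002
grip_force: 0.8
```

Run:
```python
from h import *
im,d,P=grab('scene'); w=pts(d,P); hsv=cv2.cvtColor(im,cv2.COLOR_RGB2HSV).astype(int)
m=(hsv[...,1]<60)&(hsv[...,2]>110)&(w[...,2]>55)&(w[...,2]<75)&(abs(w[...,1])<180)&(w[...,0]>500)&(w[...,0]<730)
lab,st=cv2.connectedComponentsWithStats(m.astype(np.uint8))[1:3];i=1+st[1:,4].argmax()
r=cv2.minAreaRect(w[lab==i][:,:2].astype(np.float32));print(r,cv2.boxPoints(r).round())
s=read_state();print(s['eef_pos'],s['contact_force'])
cv2.imwrite('pics/c3.png',cv2.resize(im[120:390,260:500],None,fx=2,fy=2,interpolation=2)[...,::-1])
```

```text
((669.59521484375, 18.439918518066406), (68.85881805419922, 201.83494567871094), 4.054996013641357) [[628. 117.]
 [642. -85.]
 [711. -80.]
 [697. 122.]]
[627.79148148 -22.03822952  15.24112169] [ 0.59667185 -1.10711574 -0.72351963]
```

View pics/c3.png

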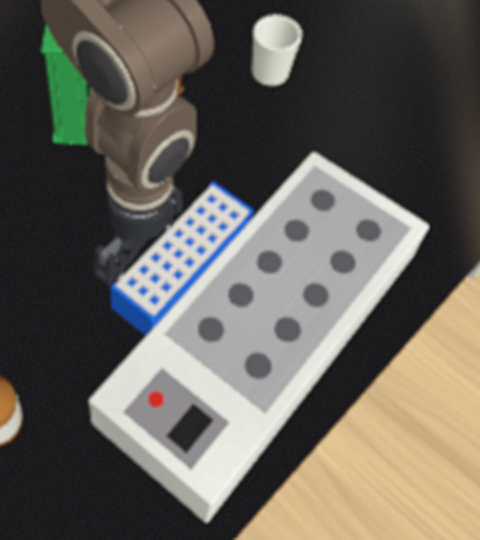

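The crop shows the rack at (185,255), white holed top up and parallel to the bath front, with a gap of about 14 mm. I'm closing it slowly while watching the force.

{"method": "step_arm", "body": {
  "increments": [
    [0,0,0,-0.08,0,0,-1],
    [0,0,0,-0.16,0,0,-1],
    [0,0,0,-0.21,0,0,-1],
    [0,0,0,-0.25,0,0,-1],
    [0,0,0,-0.28,0,0,-1],
    [0,0,0,-0.3,0,0,-1]
  ]
}}

```text
time: 8.97
eef_pos: [638.8, -21.3, 15.3]
eef_rot: [-0.033, 0.999, -0.0, -0.0]
contact_force: [-0.8, 0.3, 0.4]
width: 0.999
grip_force: 0.7
```

{"method": "step_arm", "body": {
  "increments": [
    [0,0,0,-0.03,0,0,-1],
    [0,0,0,-0.05,0,0,-1],
    [0,0,0,-0.05,0,0,-1]
  ]
}}

```text
time: 9.22
eef_pos: [639.8, -21.6, 15.3]
eef_rot: [-0.033, 0.999, -0.0, -0.001]
contact_force: [-4.8, -1.7, 2.2]
width: 0.999
grip_force: 2.5
```

{"method": "step_arm", "body": {
  "increments": [
    [0,0,0,-0.03,0,0,-1],
    [0,0,0,-0.05,0,0,-1],
    [0,0,0,-0.05,0,0,-1]
  ]
}}

```text
time: 9.47
eef_pos: [640.1, -21.6, 15.2]
eef_rot: [-0.034, 0.999, -0.0, -0.002]
contact_force: [-10.6, -2.9, 7.3]
width: 0.998
grip_force: 5.5
```

{"method": "step_arm", "body": {
  "increments": [
    [0,0,0,-0.03,0,0,-1],
    [0,0,0,-0.05,0,0,-1],
    [0,0,0,-0.05,0,0,-1]
  ]
}}

```text
time: 9.72
eef_pos: [640.1, -21.6, 15.2]
eef_rot: [-0.034, 0.999, -0.0, -0.004]
contact_force: [-17.3, -5.1, 11.3]
width: 1.003
grip_force: 9.0
```

Firm contact: 17 N with no further motion. I'm backing off and checking.

{"method": "step_arm", "body": {
  "increments": [
    [0,0,0,0.1,0,0,-1],
    [0,0,0,0.3,0,0,-1],
    [0,0,0,0.8,0,0,-1],
    [0,0,0,1.6,0,0,-1],
    [0,0,0,2.4,0,0,-1],
    [0,0,0,3.2,0,0,-1],
    [0,0,0,3.2,0,-1,-1],
    [0,0,0,3.2,0,-2,-1],
    [0,0,0,3.2,0,-3,-1],
    [0,0,0,3.2,0,-4,-1],
    [0,0,0,3.2,0,-5,-1],
    [0,0,0,3.2,0,-5.5,-1]
  ]
}}

```text
time: 10.72
eef_pos: [518.3, -29.4, 240.9]
eef_rot: [-0.033, 0.999, -0.0, 0.004]
contact_force: [0.8, 0.0, 0.5]
width: 1.001
grip_force: 0.0
```

Run:
```python
from h import *
for n in('scene','top'):
    im,d,P=grab(n); w=pts(d,P); hsv=cv2.cvtColor(im,cv2.COLOR_RGB2HSV).astype(int)
    R=(w[...,0]>560)&(w[...,0]<950)&(abs(w[...,1])<260)
    W=(hsv[...,1]<60)&(hsv[...,2]>110)
    for nm,m in(('rack',R&W&(w[...,2]>58)&(w[...,2]<72)&(abs(w[...,1])<150)),('bath',R&(w[...,2]>83)&(w[...,2]<95))):
        lab,st=cv2.connectedComponentsWithStats(m.astype(np.uint8))[1:3];i=1+st[1:,4].argmax()
        r=cv2.minAreaRect(w[lab==i][:,:2].astype(np.float32));print(n,nm,np.round(r[0]),np.round(r[1]),round(r[2],2),cv2.boxPoints(r).round().tolist())
    fine={'scene':(slice(150,340),slice(290,480)),'top':(slice(75,235),slice(220,420))}[n]
    cv2.imwrite(f'pics/f_{n}.png',cv2.resize(im[fine],None,fx=3,fy=3,interpolation=2)[...,::-1])
print(read_state()['eef_pos'],read_state()['contact_force'])
```

```text
scene rack [684.  19.] [ 63. 202.] 4.43 [[645.0, 118.0], [660.0, -83.0], [723.0, -79.0], [707.0, 122.0]]
scene bath [810.  21.] [180. 460.] 4.38 [[703.0, 244.0], [738.0, -215.0], [917.0, -202.0], [882.0, 257.0]]
top rack [683.  63.] [ 69. 111.] 3.86 [[645.0, 116.0], [653.0, 5.0], [722.0, 9.0], [714.0, 120.0]]
top bath [809.  20.] [180. 460.] 4.43 [[702.0, 242.0], [737.0, -216.0], [917.0, -202.0], [881.0, 256.0]]
[519.18416886 -29.48943224 240.31331112] [ 0.18011238 -0.84420633  0.22469951]
```

View pics/f_scene.png

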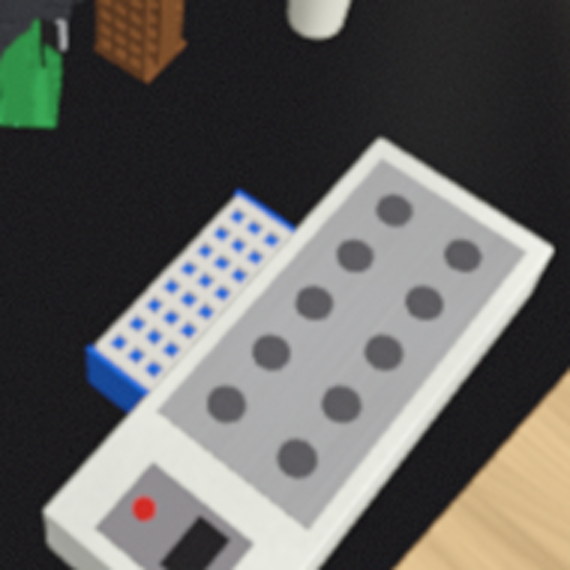

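View pics/f_top.png

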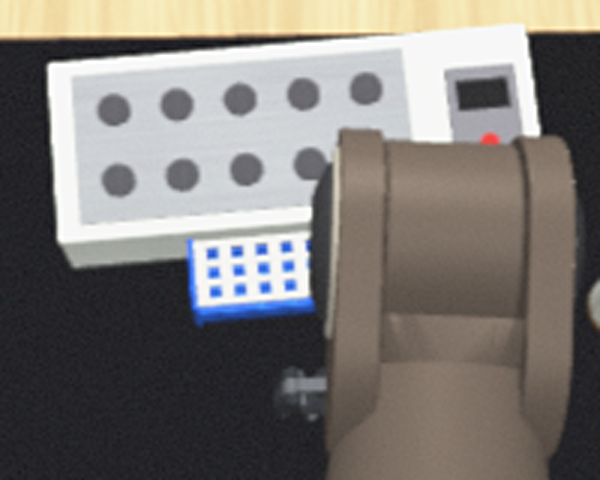

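Both crops show the rack holed side up with its long side against the bath front: near side at x≈652, front at x≈720, angles 4.4° and 4.4°. The arm is clear, so I'm handing in.

```bash
python3 -c "
from cell import *
print(close_job())"
```

```text
the job is handed in; nothing more can be done
None
```

I pushed the blue rack over onto its feet, holed top up, then slid it until its long side was snug and square against the bath front; the bottle, beaker and jar were not touched, and I handed the job in at about 11 s.

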